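# Load the drilling fixture and cam it up

## Robot

A 6-joint arm with a two-finger parallel gripper is mounted at the origin on the work surface. World frame = base frame: x ahead of the robot, y to its left, z up, the work surface at z = 0. Lengths are in mm, angles in rad, forces in N, time in s.
With the tool pointing down it reaches from about 300 to 775 mm from the base axis. Payload 14.6 kg.
Tool frame: the origin (TCP) lies between the finger pads; the fingertips stand 8 mm ahead of it and the grasp point (between the pads) lies 11 mm behind it; z points along the fingers, y is the direction in which the jaws open and shut (so a half turn about z gives the same grasp; the last joint's range is limited). The gripper opens to 94 mm and grips with 3 to 60 N. Pads are 16 mm wide; open, the fingers measure 119 mm over their backs; the gripper's body (75 mm by 177 mm) begins 78 mm behind the grasp point.
Start: joints at [-1.413, 0.3, 1.521, -0, 1.321, -0.067], TCP at [122.595, -536.153, 213.446] pointing down, gripper open.
Joint ranges: [-3.03, 3.03], [-0.79, 2.21], [0.23, 2.52], [-1.04, 4.18], [0, 3.07], [-2.55, 2.55]. Speed limits (rad/s): [2.22, 2.22, 2.57, 3.14, 3.14, 3.14].

## Interface

Orientations are given as [roll, pitch, yaw] about the fixed x, y, z axes, in that order (R = Rz(yaw) Ry(pitch) Rx(roll)).
In Python, from cell import manip gives the robot as it stands. The module is installed in compiled form; this text tells all that it offers.
- The arm moves only by the tool send_rows, never from a script. Its argument "series" is a list that holds one entry, the list of rows, each a list of 5 numbers: the opening, from 0 (shut) to 1 (fully open), then the shift along the tool's x, y, z in mm, then the turn about the tool's z in degrees. In form: [[[gripper, dx, dy, dz, roll], ...]]. A call has 1 to 10 rows; each row is the pose to reach, as a shift and turn from the pose commanded when the call began, along the tool's axes at that moment; what a row does not reach only later rows make up. A row lasts 1/10 s, in which the tool goes at most 50 mm and 8.59 degrees, less where a joint would pass 70% of its speed; a pose out of reach is approached as far as the arm can. A call with a gripper value outside its range is refused whole. The fingers move at their own pace and stop on an object; "newtons" is the grip in N (left out, the last holds). Time passes only in rows, so rows that repeat a pose let the fingers close. It gives the time, the measured TCP pose, the force and the opening at its end, in the units of the state.
- manip.read_state(): the state, without advancing time (a new reading comes with each control period).
- manip.camera(name): name is "scene" or "top" or "wrist"; returns a dict with "img" (400x640x3 uint8, red, green, blue), "vfov" (degrees; the focal length in pixels is half the picture's height over the tangent of half this angle, whatever the lens; pixels are square), "cx", "cy" (the principal point, pixels), "pose" (4x4, takes a point from camera to world coordinates); the wrist camera has in their place "T_tool_cam" (4x4, takes a point from camera to tool coordinates, whose origin is the TCP and whose axes are the flange's). Camera axes: x right, y down, z forward; pixel columns grow to the right and rows downward; lengths in mm; the calibration is good to about 2 mm. A picture is of the moment at which its call begins: read the wrist's pose just before it. There is no depth.
- manip.sign_off(): hands the job in, once; it reports no verdict.
Trained networks look in a picture, given as the dict that the camera call returned (one of the last four; its "shot" number tells which), for a name from the list of things; names that differ only in an ending like _2 or _b are one class to them, and where a whole thing is asked for, a point or a joint stands for the part that bears it (a point fixed in the world has none). Each returns a list of dicts, best first, with "conf" (0 to 1); they miss things now and then, are a little off and sometimes report something else, mostly with a low value. They report only what shows in the picture. A call takes as long as a camera call. They do not tell look-alikes from the thing itself.
- manip.find_in(target, picture): "rect" ([left, top, width, height] in pixels, round what is visible of it).
- manip.silhouettes(target, picture): "pixels" (400x640 bool, what is visible of it) and "rect" ([left, top, width, height] in pixels, round what is visible of it).
The state is a dict: "clock": time; "joints": joint angles; "qd": joint speeds; "effort": joint torques, N m; "eef_pos": TCP position; "eef_rot": TCP orientation; "wrist_force": force on the tool from outside, world axes, zero at the start; "moment": the same for the moment, N m; "finger_gap": finger opening in mm.
Only numpy, scipy, OpenCV 4.12 (cv2) and the standard library are available. Lean on these libraries where they do the work, as an engineer would, in place of code of your own. Each camera call takes 0.05 s, during which the arm holds its last target. There are 200 camera calls.

## Task

Slide the wooden block along the fence of the drilling fixture until it is home against the end stop and keeps the switch's brass pin pushed in. Then turn the cam clamp's lever clockwise only until the cam takes up the gap and bears firmly on the side of the block, holding it against the fence; do not crank it past that, which crushes the wood. Leave the offcut, screwdriver, roll of tape and cordless drill around the fixture where they lie.

Things in the scene. Friction and masses are not known exactly. Their poses are not given: they have to be found in the camera images.
- fixture: Drilling fixture: aluminium bed plate 200 x 380 mm, 12 mm thick, screwed to the bench (z = 0). Origin on the bench, z up; the bed spans x -115 to +85 and y -190 to +190 mm. Fence along its +x side, end stop with switch across its -y end; its -x side and +y end are open. Cannot move.
- fence_top (a point): Middle of the top of the steel fence, at x = +45, y = 0 of the fixture, 30 mm above the bench. The fence runs along the fixture's y (-175 to +185 mm), is 20 mm wide, and guides the block with its face at x = +35 mm, which looks to -x.
- stop_face (a point): Point on the face of the steel end stop where the pin comes out: x = 0, y = -120 mm of the fixture, 30 mm above the bench. The face looks to the fixture's +y. The stop spans x -50 to +34 mm and is 42 mm high; the black switch housing behind it reaches to y = -185 mm and is 46 mm high.
- home (a point): Point on top of the bed (12 mm above the bench), at x = 0, y = -60 mm of the fixture: the block's origin lies here when it is home, touching fence and stop.
- block: Loose hardwood block, 70 (its x) x 120 (its y) x 40 mm high, about 0.3 kg, two dark dots on top. Origin at the centre of its underside, z up. It starts flat on the bed, a little askew, 15 to 50 mm off the fence and 127 to 157 mm from home, its +x side facing the fence, its -y end the stop. Once home it stays there by friction against the pin's spring.
- switch_pin (a joint): Travel of the round brass sensing pin, 8 mm thick, that stands out 6 mm from the end stop's face. 0 = fully out, 0.006 = flush with the stop. A soft spring (0.15 to 0.4 N) pushes it out. It counts as pushed in above 0.0045.
- camclamp: Eccentric cam clamp bolted to the bed's -x side. Origin on the cam's vertical pivot axis, on the bed; axes as the fixture's; does not move. The pivot lies 19 to 22.5 mm from the side of the home block (differs each time). The cam is a steel disc of 20 mm radius, 20 to 42 mm above the bench, centred 8 mm off the pivot.
- cam_pivot (a point): Point on the cam's pivot axis, 52 mm above the bench. From this axis the cam reaches 20 + 8 cos(2.618 - q) mm towards the fence (q = cam_lever in rad), so it meets the home block at q of about 0.9 to 1.4.
- cam_lever (a joint): Lever angle: 0 (open; starts at 0 to 0.2) to 2.3 rad, growing clockwise seen from above. At 0 the lever points 20 degrees from the fixture's -y towards -x; at 1.22 to -x. Friction (0.1 N m, about 1.2 N at the knob) keeps it where it is left. The pivot is sprung: each 0.1 rad past first touch adds about 10 N of squeeze and 2 N of push at the knob. 0.1 to 0.2 rad past touch is a firm hold; over 0.4 crushes.
- cam_knob (a point): Top centre of the upright black knob at the lever's end: 18 mm diameter, 44 to 92 mm above the bench, 85 mm from the pivot axis. It turns with the lever. The lever is a 10 mm rod 48 mm above the bench.
- offcut: Bystander, to be left alone: short wooden offcut 60 x 45 x 22 mm lying on the bench by the fixture's open +y end; origin at the centre of its underside.
- screwdriver: Bystander, to be left alone: screwdriver lying on the bench beyond the switch housing; origin at the middle of its underside.
- tape: Bystander, to be left alone: roll of tape lying flat at the left, 100 mm across, 24 mm high; origin at its underside.
- drill: Bystander, to be left alone: red cordless drill lying on its side at the right, 200 x 220 mm, 64 mm high; origin under its motor.
Things that resemble listed ones, but are neither listed nor needed, are in the scene too. What is shaped like the block but red is not meant.

How it is judged (in metres and radians):
On the way, in this order (a step that is already met when the one before it is completed fails the run):
1. the block is home on the fixture, pushing the switch pin in, with the cam not yet bearing on it (value of joint switch_pin above 0.0045 m and horizontal distance between block and home below 0.012 m and z of block in the frame of fixture below 0.016 m and angle between the y axis of block and the y axis of fixture, either way round below 0.1 rad and angle between block's own z axis and vertical below 0.1 rad and contact force between camclamp and block below 1 N), for 0.2 s.
2. the cam bears on the block (contact force between camclamp and block above 3 N), for 0.2 s.
At the end, for the whole second after the job is handed in: The switch pin is pushed in by more than 4.5 of its 6 mm; the block lies flat on the bed within 12 mm of home, parallel to the fence within 0.1 rad and within 2.5 mm of touching it; the cam bears on the block with 3 to 35 N; block and lever are at rest (value of joint switch_pin above 0.0045 m and horizontal distance between block and home below 0.012 m and z of block in the frame of fixture below 0.016 m and angle between the y axis of block and the y axis of fixture, either way round below 0.1 rad and angle between block's own z axis and vertical below 0.1 rad and x of block in the frame of fixture above -0.0025 m and contact force between camclamp and block between 3 and 35 N and linear speed of block below 0.01 m/s and velocity of joint cam_lever below 0.05 rad/s).
It fails at once if the cam is overrun: it squeezes the block with more than 50 N (contact force between camclamp and block above 50 N).
It fails at once if the offcut, screwdriver, tape or drill is moved more than 20 mm (distance of any of offcut, screwdriver, tape, drill from where it was at the start of the episode above 0.02 m).
It also fails if it takes over 67 s, if anything falls off the work surface, if the arm or the gripper's body presses on something with over 40 N, if the wrist force passes 120 N, or if a joint passes its speed limit or range.

## Working session

There is one attempt and no reset: what is moved stays moved. The work goes in short steps, Python scripts to look and compute and a tool call to move; the robot and the scene stay as the last step left them, time stands still between calls to the robot, and variables do not carry over. Pictures are saved under pics/ and viewed, about 8 in all and at most 12, crops included, and the job is handed in when it is done.

Besides the shell and the picture viewer there is one more tool, called after ">>>" as name(argument=value, ...), one argument or row to a line, values as JSON. send_rows: Moves the arm, as the interface text tells. Its arguments: {"type":"object","properties":{"series":{"type":"array"},"newtons":{"type":"number"}},"required":["series"]}

```bash
mkdir -p pics
cat > h.py <<'E'
import numpy as np, cv2
from cell import manip
from scipy.spatial.transform import Rotation as R
def K(p):
    f=p["img"].shape[0]/2/np.tan(np.radians(p["vfov"])/2); return f,p["cx"],p["cy"]
def pose(p,st=None):
    if "pose" in p: return np.array(p["pose"])
    T=np.eye(4);T[:3,:3]=R.from_euler('xyz',st["eef_rot"]).as_matrix();T[:3,3]=st["eef_pos"]
    return T@np.array(p["T_tool_cam"])
def back(p,uv,z,st=None):
    f,cx,cy=K(p);T=pose(p,st);d=T[:3,:3]@np.array([(uv[0]-cx)/f,(uv[1]-cy)/f,1]);o=T[:3,3]
    return o+d*(z-o[2])/d[2]
def proj(p,X,st=None):
    f,cx,cy=K(p);T=pose(p,st);c=(np.atleast_2d(X)-T[:3,3])@T[:3,:3]
    return np.c_[f*c[:,0]/c[:,2]+cx,f*c[:,1]/c[:,2]+cy]
def save(p,n,crop=None,s=1):
    im=p["img"][...,::-1]
    if crop: x,y,w,h=crop; im=im[y:y+h,x:x+w]
    cv2.imwrite(f"pics/{n}.png",cv2.resize(im,None,fx=s,fy=s,interpolation=cv2.INTER_CUBIC))
E
python3 - <<'E'
from h import *
s=manip.read_state();print(s)
for n in("top","scene"):
    p=manip.camera(n);save(p,n)
    print(n,p["vfov"],p["cx"],p["cy"],np.round(pose(p),2).tolist())
    for t in("block","fixture","camclamp","cam_knob","offcut","screwdriver","tape","drill"):
        print(t,[(round(d["conf"],2),np.round(d["rect"]).tolist()) for d in manip.find_in(t,p)][:4])
E
```

```text
{'clock': 0.0, 'joints': array([-1.41260140e+00,  3.00473457e-01,  1.52156260e+00,  5.44597095e-06,
        1.32070231e+00, -6.66296750e-02]), 'qd': array([-0.00025577,  0.00339667, -0.00097634, -0.00050612,  0.00018371,
       -0.00032728]), 'effort': array([ 2.17707951e-03, -5.31812382e+01, -3.52734160e+01,  7.09411385e-02,
        2.44986912e-02, -9.14243333e-05]), 'eef_pos': array([ 122.55807272, -535.91797161,  212.89285046]), 'eef_rot': array([-3.14044983e+00, -8.15454037e-05,  2.24823203e-01]), 'wrist_force': array([ 0.35252086, -0.2155074 , -0.00728898]), 'moment': array([-0.05185735,  0.00478052, -0.0522194 ]), 'finger_gap': 93.93985429679522}
top 45.908875238419135 314.3047677512078 196.81856840414687 [[-0.01, -0.99, 0.12, 377.09], [-1.0, 0.02, 0.0, -31.03], [-0.01, -0.12, -0.99, 1404.36], [0.0, 0.0, 0.0, 1.0]]
block [(0.94, [313.0, 255.0, 43.0, 27.0]), (0.88, [388.0, 250.0, 45.0, 31.0]), (0.75, [269.0, 153.0, 41.0, 28.0]), (0.57, [217.0, 241.0, 26.0, 49.0])]
fixture [(0.87, [246.0, 122.0, 137.0, 104.0])]
camclamp [(0.83, [318.0, 186.0, 38.0, 28.0]), (0.39, [244.0, 126.0, 1
[... 253 characters left out ...]
 136.0, 82.0, 83.0])]
scene 43.96811842017093 328.1757835828553 199.32634319348284 [[0.55, 0.66, -0.5, 1257.26], [0.83, -0.43, 0.35, -510.55], [0.02, -0.61, -0.79, 1180.08], [0.0, 0.0, 0.0, 1.0]]
block [(0.86, [253.0, 155.0, 46.0, 35.0]), (0.75, [343.0, 200.0, 44.0, 36.0]), (0.75, [338.0, 122.0, 39.0, 38.0]), (0.73, [184.0, 183.0, 48.0, 40.0])]
fixture [(0.57, [270.0, 190.0, 146.0, 83.0]), (0.28, [343.0, 201.0, 44.0, 34.0])]
camclamp [(0.83, [286.0, 200.0, 41.0, 24.0])]
cam_knob [(0.87, [284.0, 196.0, 40.0, 28.0])]
offcut [(0.58, [383.0, 167.0, 25.0, 19.0])]
screwdriver [(0.89, [248.0, 222.0, 16.0, 32.0]), (0.61, [285.0, 196.0, 37.0, 28.0])]
tape []
drill [(0.96, [122.0, 264.0, 98.0, 79.0])]
```

View pics/top.png

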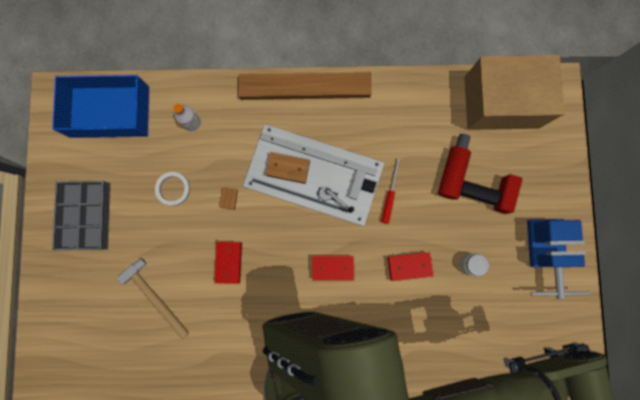

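View pics/scene.png

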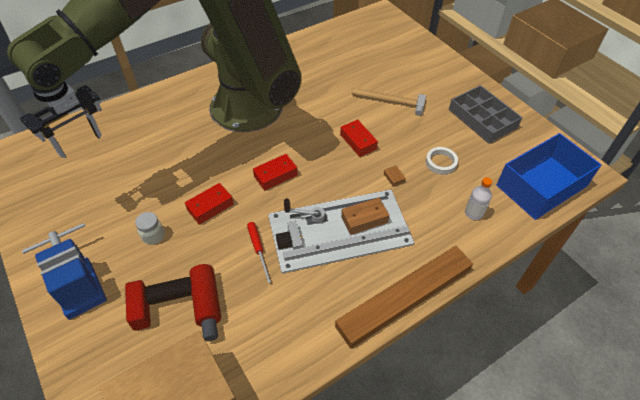

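Top view: the brown block with two dots at (288,167) lies on the fixture's bed. The lookalikes are red blocks at (332,268), (410,266) and (228,262), which lie on the bench. The one on the bed is the one meant.

Run:
```python
from h import *
p=manip.camera("top")
f=manip.silhouettes("fixture",p);
for d in f[:1]:
    m=d["pixels"].astype(np.uint8);c=max(cv2.findContours(m,0,1)[0],key=cv2.contourArea)
    b=cv2.boxPoints(cv2.minAreaRect(cv2.convexHull(c)));print("fix px",b.round(1).tolist())
    w=np.array([back(p,q,12) for q in b]);print(w.round(1).tolist(),w.mean(0).round(1),[np.linalg.norm(w[i]-w[i-1]).round(1) for i in range(4)])
for d in manip.silhouettes("block",p):
    m=d["pixels"].astype(np.uint8);c=max(cv2.findContours(m,0,1)[0],key=cv2.contourArea)
    b=cv2.boxPoints(cv2.minAreaRect(c));w=np.array([back(p,q,46) for q in b]);print("blk",d["conf"],w.mean(0).round(1),w.round(0).tolist())
save(p,"crop1",(235,110,165,125),4.8)
```

```text
fix px [[242.8000030517578, 186.89999389648438], [263.5, 123.0999984741211], [384.5, 162.39999389648438], [363.79998779296875, 226.10000610351562]]
[[580.4, 186.4, 12.0], [774.5, 124.4, 12.0], [648.0, -237.9, 12.0], [458.1, -170.8, 12.0]] [615.3 -24.5  12. ] [np.float64(377.5), np.float64(203.8), np.float64(383.8), np.float64(201.4)]
blk 0.97 [359.2 220.5  46. ] [[301.0, 264.0, 46.0], [425.0, 257.0, 46.0], [418.0, 176.0, 46.0], [294.0, 185.0, 46.0]]
blk 0.9 [339.8 -75.1  46. ] [[373.0, -17.0, 46.0], [371.0, -134.0, 46.0], [307.0, -133.0, 46.0], [308.0, -16.0, 46.0]]
blk 0.86 [632.   51.1  46. ] [[608.0, 118.0, 46.0], [682.0, 103.0, 46.0], [656.0, -16.0, 46.0], [582.0, -1.0, 46.0]]
blk 0.71 [ 341.1 -295.8   46. ] [[371.0, -229.0, 46.0], [386.0, -354.0, 46.0], [312.0, -362.0, 46.0], [296.0, -238.0, 46.0]]
```

View pics/crop1.png

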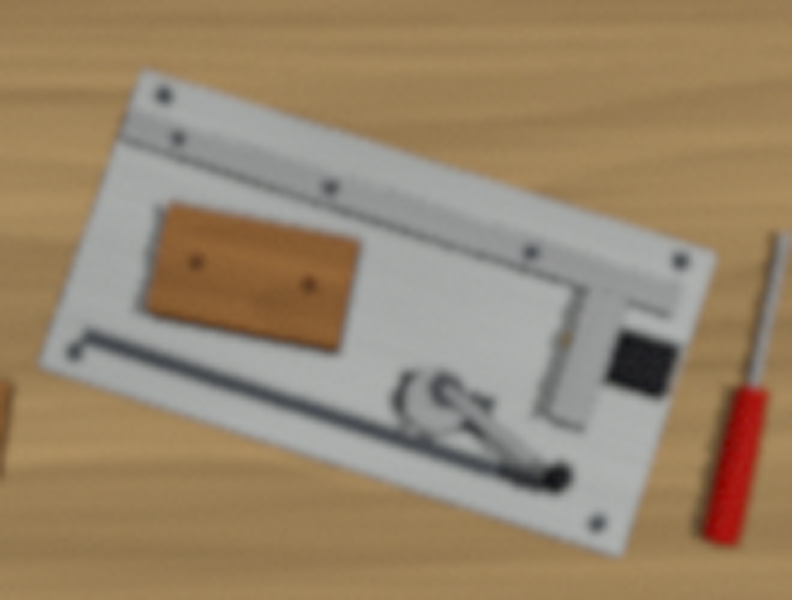

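Fixture estimate: origin (629.5,-29.4), yaw about -0.33. The block's fixture coordinates are about (-24,77), which matches the description. Next I move over the fixture for a closer wrist view.

>>> send_rows(
  series=[
    [[1, 40, -29, -30, -6], [1, 80, -58, -60, -12], [1, 120, -87, -90, -20], [1, 160, -116, -90, -28], [1, 200, -145, -90, -36], [1, 240, -174, -90, -44], [1, 280, -202, -90, -52], [1, 320, -231, -90, -58], [1, 360, -259, -90, -58], [1, 400, -287, -90, -58]],
  ],
)

```text
clock: 2.05
eef_pos: [439.6, -176.4, 303.7]
eef_rot: [3.141, 0.0, 1.237]
wrist_force: [0.9, -0.5, 1.1]
finger_gap: 93.7
```

>>> send_rows(
  series=[
    [[1, 40, 18, 0, 0], [1, 80, 36, 0, 0], [1, 120, 54, 0, 0], [1, 160, 72, 0, 0], [1, 185, 85, 0, 0], [1, 185, 85, 0, 0], [1, 185, 85, 0, 0]],
  ],
)

```text
clock: 2.75
eef_pos: [579.4, -31.1, 303.0]
eef_rot: [-3.141, 0.0, 1.238]
wrist_force: [-0.2, -1.0, 0.7]
finger_gap: 94.0
```

Run:
```python
from h import *
s=manip.read_state();p=manip.camera("wrist");save(p,"w1")
print(s["clock"],s["eef_pos"],s["eef_rot"],s["wrist_force"]);T=pose(p,s);print(T.round(2).tolist(),p["vfov"])
Y=-0.33;O=np.array([629.5,-29.4,0]);Rz=R.from_euler('z',Y).as_matrix()
F=lambda P:Rz.T@(P-O)
for t in("block","camclamp","cam_knob"):
    for d in manip.silhouettes(t,p)[:3]:
        m=d["pixels"].astype(np.uint8);c=max(cv2.findContours(m,0,1)[0],key=cv2.contourArea)
        b=cv2.boxPoints(cv2.minAreaRect(c));print(t,round(d["conf"],2),b.round(0).tolist(),F(back(p,b.mean(0),52,s)).round(1),[F(back(p,q,52,s)).round(0).tolist() for q in b])
pts={"bedcorners":[(-115,-190,12),(85,-190,12),(85,190,12),(-115,190,12)],"fence":[(35,-175,30),(35,185,30)],"stop":[(-50,-120,42),(34,-120,42)]}
for k,v in pts.items(): print(k,proj(p,np.array([O+Rz@np.array(q) for q in v]),s).round(0).tolist())
```

```text
2.75 [579.42400042 -31.14733378 303.04036892] [-3.14090785e+00  2.80165881e-04  1.23796610e+00] [-0.1908003  -1.00698452  0.68404367]
[[0.95, -0.32, -0.08, 600.49], [-0.33, -0.92, -0.22, 31.79], [-0.0, 0.23, -0.97, 472.43], [0.0, 0.0, 0.0, 1.0]] 67.10709719919512
block 0.86 [[206.0, 361.0], [206.0, 321.0], [270.0, 321.0], [270.0, 361.0]] [-185.4 -282.3   52. ] [[-240.0, -320.0, 52.0], [-234.0, -246.0, 52.0], [-132.0, -246.0, 52.0], [-136.0, -320.0, 52.0]]
block 0.59 [[308.0, 61.0], [361.0, 55.0], [371.0, 148.0], [319.0, 154.0]] [-25.3  80.8  52. ] [[-67.0, 135.0, 52.0], [1.0, 142.0, 52.0], [19.0, 23.0, 52.0], [-54.0, 16.0, 52.0]]
block 0.57 [[49.0, 33.0], [142.0, -2.0], [168.0, 65.0], [74.0, 100.0]] [-322.9  149.9   52. ] [[-395.0, 169.0, 52.0], [-271.0, 208.0, 52.0], [-249.0, 130.0, 52.0], [-379.0, 87.0, 52.0]]
camclamp 0.9 [[287.0, 269.0], [303.0, 177.0], [329.0, 181.0], [312.0, 274.0]] [-70.3 -87.3  52. ] [[-103.0, -157.0, 52.0], [-76.0, -16.0, 52.0], [-40.0, -22.0, 52.0], [-64.0, -164.0, 52.0]]
cam_knob 0.94 [[287.0, 269.0], [303.0, 181.0], [328.0, 186.0], [311.0, 274.0]] [-71.2 -91.   52. ] [[-103.0, -157.0, 52.0], [-76.0, -23.0, 52.0], [-41.0, -29.0, 52.0], [-66.0, -165.0, 52.0]]
bedcorners [[283.0, 277.0], [403.0, 276.0], [419.0, 24.0], [274.0, 24.0]]
fence [[375.0, 273.0], [385.0, 24.0]]
stop [[322.0, 244.0], [377.0, 244.0]]
```

View pics/w1.png

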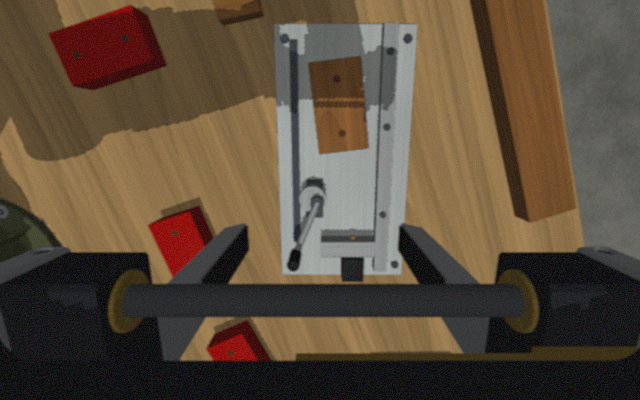

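The wrist view matches the fixture model within about 2 mm: bed corners were predicted at (283,277) and (419,24) and seen at (282,274) and (417,24). The block's dots are at (337,79) and (342,133), the cam pivot at about (314,192) and the knob at about (294,258). Next, closed fingers go down on the block's -x side.

>>> send_rows(
  newtons=20,
  series=[
    [[0, 40, -22, 0, 0], [0, 80, -44, 20, 0], [0, 96, -55, 60, 0], [0, 96, -55, 110, 0], [0, 96, -55, 160, 0], [0, 96, -55, 210, 0], [0, 96, -55, 250, 0], [0, 96, -55, 270, 0], [0, 96, -55, 270, 0], [0, 96, -55, 270, 0]],
  ],
)

```text
clock: 3.95
eef_pos: [559.4, 77.0, 34.6]
eef_rot: [3.141, -0.0, 1.236]
wrist_force: [0.4, -0.3, 0.5]
finger_gap: 17.3
```

```bash
cat >> h.py <<'E'
Y=-0.33;O=np.array([629.5,-29.4,0]);Rz=R.from_euler('z',Y).as_matrix()
F=lambda P:Rz.T@(np.array(P)-O)
def st():
    s=manip.read_state();print(round(s["clock"],2),"fix",F(s["eef_pos"]).round(1),"yaw",(s["eef_rot"][2]-Y).round(3),"Ffix",(Rz.T@s["wrist_force"]).round(2),"gap",round(s["finger_gap"],1));return s
E
python3 - <<'E'
from h import *
s=st();p=manip.camera("wrist")
s0=dict(eef_pos=np.array([579.424,-31.147,303.04]),eef_rot=[-3.1409,.00028,1.23797])
for n,q,z in(("dot",(337,79),52),("dot",(342,133),52),("pivot",(314,192),55),("knob",(294,258),92),("knob",(294,258),80),("stopface",(352,232),42)): print(n,F(back(p,q,z,s0)).round(1))
E
```

```text
3.95 fix [-100.8   77.9   34.6] yaw 1.566 Ffix [ 0.49 -0.13  0.5 ] gap 17.3
dot [-29.3 112.9  52. ]
dot [-22.   43.9  52. ]
pivot [-60.7 -37.3  55. ]
knob [ -87.6 -121.    92. ]
knob [ -88.8 -126.3   80. ]
stopface [  -4.6 -101.4   42. ]
```

>>> send_rows(
  series=[
    [[0, 0, 6, 0, 0], [0, 0, 13, 0, 0], [0, 0, 20, 0, 0], [0, 0, 27, 0, 0], [0, 0, 33, 0, 0], [0, 0, 38, 0, 0], [0, 0, 43, 0, 0], [0, 0, 46, 0, 0], [0, 0, 48, 0, 0], [0, 0, 48, 0, 0]],
  ],
)

```text
clock: 5.0
eef_pos: [604.5, 61.5, 33.4]
eef_rot: [3.141, -0.0, 1.237]
wrist_force: [-0.3, -0.8, -0.1]
finger_gap: 0.5
```

Run:
```python
from h import *
s=st();p=manip.camera("wrist");save(p,"w2",(180,100,280,250),2.2)
```

```text
5.0 fix [-53.1  77.9  33.4] yaw 1.567 Ffix [-0.   -0.89 -0.13] gap 0.5
```

View pics/w2.png

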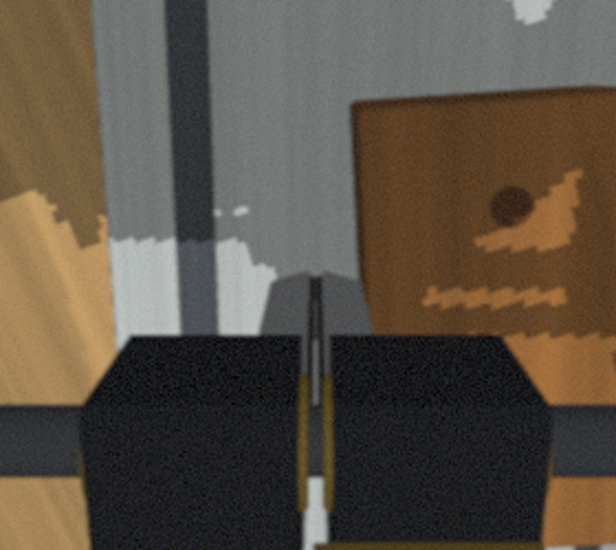

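The fingers are at the block's side and the block is still slightly askew. I continue gently.

>>> send_rows(
  series=[
    [[0, 0, 1, 0, 0], [0, 0, 2, 0, 0], [0, 0, 3, 0, 0], [0, 0, 4, 0, 0], [0, 0, 4, 0, 0]],
  ],
)

```text
clock: 5.55
eef_pos: [608.2, 60.4, 33.4]
eef_rot: [3.141, -0.0, 1.237]
wrist_force: [-1.8, 2.7, -0.6]
finger_gap: 0.3
```

>>> send_rows(
  series=[
    [[0, 0, 1, 0, 0], [0, 0, 2, 0, 0], [0, 0, 2, 0, 0]],
  ],
)

```text
clock: 5.85
eef_pos: [609.0, 60.1, 33.4]
eef_rot: [-3.139, 0.0, 1.237]
wrist_force: [-11.0, 5.8, 6.0]
finger_gap: 0.3
```

12 N of reaction: the block is against the fence. Now I lift over to the +y end with the fingers partly open, for a two-point push.

>>> send_rows(
  series=[
    [[0, 0, -10, 0, 0], [0.3, 0, -15, -45, 0], [0.3, 40, 5, -45, 0], [0.3, 75, 30, -45, 0], [0.3, 95, 46, -45, 0], [0.3, 95, 46, -30, 0], [0.3, 95, 46, 0, 0], [0.3, 95, 46, 0, 0]],
  ],
)

```text
clock: 6.65
eef_pos: [681.8, 133.5, 28.7]
eef_rot: [-3.135, 0.004, 1.237]
wrist_force: [-0.9, -0.3, -1.2]
finger_gap: 28.1
```

Run:
```python
from h import *
s=st();p=manip.camera("wrist");save(p,"w3")
```

```text
6.65 fix [ -3.3 171.1  28.7] yaw 1.567 Ffix [-0.78 -0.63 -1.16] gap 28.1
```

View pics/w3.png

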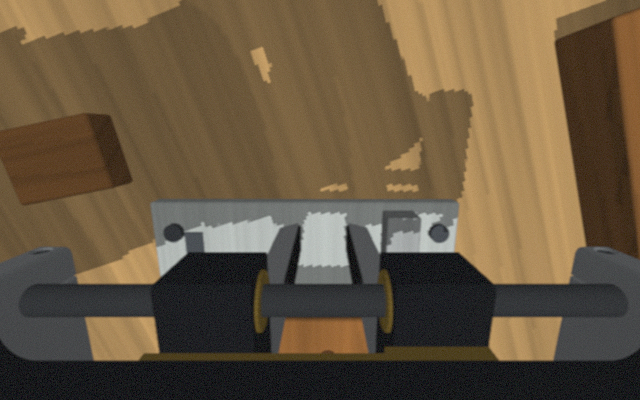

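>>> send_rows(
  series=[
    [[0.3, -15, 0, 0, 0], [0.3, -25, 0, 0, 0], [0.3, -35, 0, 0, 0], [0.3, -45, 0, 0, 0], [0.3, -55, 0, 0, 0], [0.3, -65, 0, 0, 0], [0.3, -75, 0, 0, 0], [0.3, -85, 0, 0, 0], [0.3, -95, 0, 0, 0], [0.3, -105, 0, 0, 0]],
  ],
)

```text
clock: 7.7
eef_pos: [649.9, 34.4, 33.4]
eef_rot: [-3.142, -0.0, 1.237]
wrist_force: [1.5, 3.2, 3.2]
finger_gap: 28.3
```

>>> send_rows(
  series=[
    [[0.3, -10, 0, 0, 0], [0.3, -18, 0, 0, 0], [0.3, -26, 0, 0, 0], [0.3, -34, 0, 0, 0], [0.3, -40, 0, 0, 0], [0.3, -46, 0, 0, 0], [0.3, -46, 0, 0, 0]],
  ],
)

```text
clock: 8.4
eef_pos: [634.7, -9.2, 33.3]
eef_rot: [-3.141, 0.001, 1.236]
wrist_force: [-0.5, 0.2, 0.9]
finger_gap: 28.1
```

Run:
```python
from h import *
s=st();p=manip.camera("top");save(p,"t2",(235,110,165,125),4.8)
```

```text
8.4 fix [-1.6 20.8 33.3] yaw 1.566 Ffix [-0.51 -0.01  0.89] gap 28.1
```

View pics/t2.png

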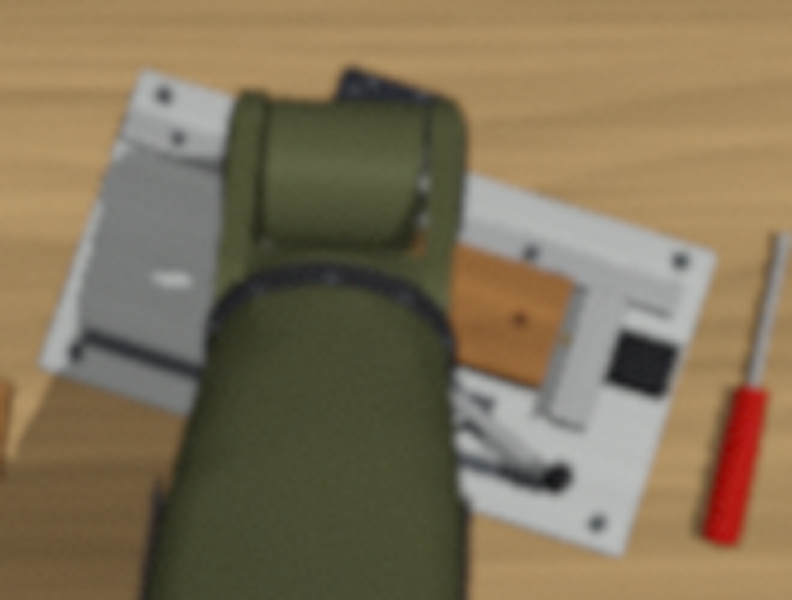

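The block lies along the fence, about 10 mm short of the stop. I finish the push slowly.

>>> send_rows(
  series=[
    [[0.3, -3, 0, 0, 0], [0.3, -6, 0, 0, 0], [0.3, -8, 0, 0, 0], [0.3, -10, 0, 0, 0], [0.3, -11, 0, 0, 0], [0.3, -11, 0, 0, 0]],
  ],
)

```text
clock: 9.05
eef_pos: [631.5, -18.2, 33.4]
eef_rot: [-3.142, -0.001, 1.237]
wrist_force: [0.3, 3.6, -1.5]
finger_gap: 28.4
```

>>> send_rows(
  series=[
    [[0.3, -1, 0, 0, 0], [0.3, -2, 0, 0, 0], [0.3, -2, 0, 0, 0]],
  ],
)

```text
clock: 9.35
eef_pos: [631.5, -18.3, 33.7]
eef_rot: [3.141, -0.004, 1.238]
wrist_force: [5.0, 17.4, -1.2]
finger_gap: 27.8
```

Firm stop at 18 N: the block is home. I back off, lift, and look at the block, pin and lever.

>>> send_rows(
  series=[
    [[0.3, 6, 0, 0, 0], [0.3, 15, 0, 0, 0], [0.3, 15, 0, -50, 0], [0.3, 15, 0, -100, 0], [0.3, 0, -10, -145, 0], [0.3, -40, -20, -170, 0], [0.6, -85, -40, -170, 0], [0.6, -130, -60, -170, 0], [0.6, -141, -60, -170, 0], [0.6, -141, -60, -170, 0]],
  ],
)

```text
clock: 10.35
eef_pos: [527.7, -135.3, 204.0]
eef_rot: [3.141, 0.0, 1.235]
wrist_force: [0.6, 0.8, 0.8]
finger_gap: 55.5
```

Run:
```python
from h import *
s=st();p=manip.camera("wrist");save(p,"w4")
V=lambda v:proj(p,np.array([O+Rz@np.array(q) for q in v],float),s).round(0).tolist()
print("blk top home",V([(-35,-120,52),(35,-120,52),(35,0,52),(-35,0,52)]))
for t in("camclamp","cam_knob","block"):
    for d in manip.silhouettes(t,p)[:1]:
        m=d["pixels"].astype(np.uint8);c=max(cv2.findContours(m,0,1)[0],key=cv2.contourArea)
        print(t,round(d["conf"],2),cv2.boxPoints(cv2.minAreaRect(c)).round(0).tolist())
np.save("s4.npy",s,allow_pickle=True)
```

```text
10.35 fix [ -62.  -133.2  204. ] yaw 1.565 Ffix [0.31 0.91 0.78] gap 55.5
blk top home [[349.0, 180.0], [414.0, 180.0], [421.0, 59.0], [350.0, 60.0]]
camclamp 0.93 [[286.0, 207.0], [308.0, 88.0], [344.0, 95.0], [322.0, 213.0]]
cam_knob 0.95 [[285.0, 207.0], [307.0, 92.0], [343.0, 99.0], [322.0, 213.0]]
block 0.92 [[241.0, 352.0], [241.0, 319.0], [272.0, 319.0], [272.0, 352.0]]
```

View pics/w4.png

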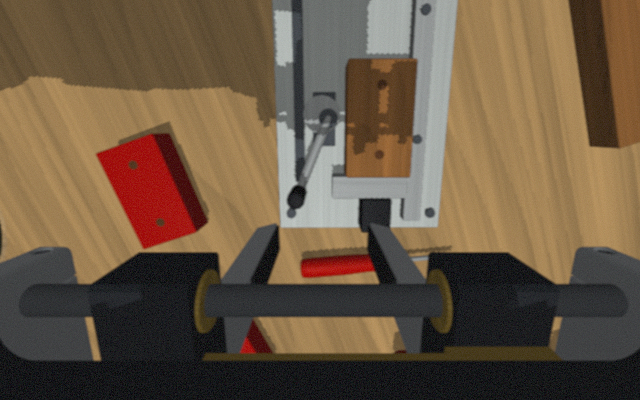

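Viewed: block at (347–417, 59–178), flush with the stop and along the fence. Cam pivot at about (328,117), knob top at about (296,199).

Run:
```python
from h import *
s=np.load("s4.npy",allow_pickle=True).item();p=manip.camera("wrist")
pv=F(back(p,(328,117),54,s));k=F(back(p,(296,199),92,s));print(pv,k)
d=(k-pv)[:2];print("r",np.hypot(*d),"q",np.degrees(np.arctan2(-d[0],-d[1]))-20)
for z,q in((52,(347,178)),(52,(417,59)),(52,(411,177)),(52,(347,59))): print(F(back(p,q,z,s)).round(1))
V=lambda v:proj(p,np.array([O+Rz@np.array(q) for q in v],float),s).round(0).tolist()
print("fence top edges y=0,-120",V([(35,0,30),(55,0,30),(35,-120,30),(55,-120,30)]),V([(-115,-190,12),(85,-190,12)]))
for q in(0,.1,.2):
  a=np.radians(20)+q;K=[-56-85*np.sin(a),pv[1]-85*np.cos(a)];print(q,np.round(K,1),V([(*K,92),(*K,44)]))
save(p,"w5",(250,40,200,210),2.8)
```

```text
[-57.19712856 -54.2806014   54.        ] [ -88.61252    -131.30356852   92.        ]
r 83.1833173367829 q 2.18909533056091
[ -36.9 -117.6   52. ]
[30.7  0.4 52. ]
[  31.9 -116.9   52. ]
[-38.3   0.8  52. ]
fence top edges y=0,-120 [[415.0, 64.0], [434.0, 64.0], [408.0, 177.0], [425.0, 177.0]] [[282.0, 230.0], [441.0, 229.0]]
0 [ -85.1 -134.2] [[300.0, 202.0], [303.0, 192.0]]
0.1 [ -92.9 -130.9] [[292.0, 199.0], [296.0, 189.0]]
0.2 [-100.4 -126.8] [[284.0, 194.0], [289.0, 185.0]]
```

View pics/w5.png

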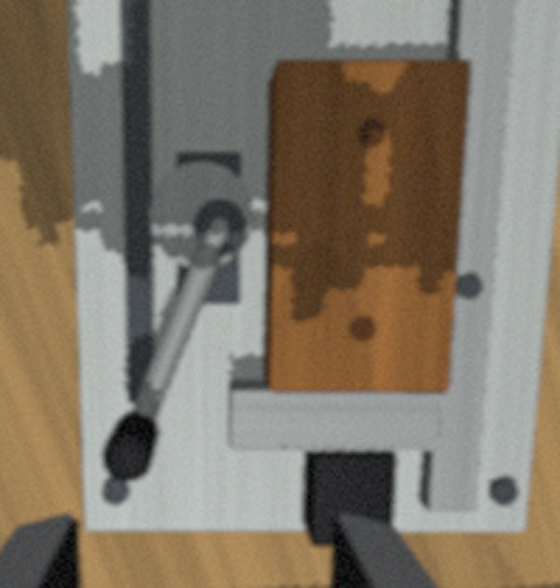

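The lever is at q≈0.05. Its pivot is at about (-57.5,-54) and the knob at about (-89,-132) in fixture coordinates. I cage the knob with the jaws set tangentially.

>>> send_rows(
  newtons=5,
  series=[
    [[0.45, 1, -15, 30, 8], [0.45, 1, -26, 50, 16], [0.45, 1, -26, 70, 23], [0.45, 1, -26, 105, 23], [0.45, 1, -26, 130, 23], [0.45, 1, -26, 138, 23], [0.45, 1, -26, 138, 23]],
  ],
)

```text
clock: 11.3
eef_pos: [503.7, -124.1, 64.8]
eef_rot: [-3.14, 0.001, 0.837]
wrist_force: [0.3, 0.0, 1.0]
finger_gap: 42.2
```

Run:
```python
from h import *
s=st();p=manip.camera("wrist");save(p,"w6",(170,150,300,220),2.2)
```

```text
11.3 fix [ -88.3 -130.3   64.8] yaw 1.167 Ffix [0.27 0.11 0.96] gap 42.2
```

View pics/w6.png

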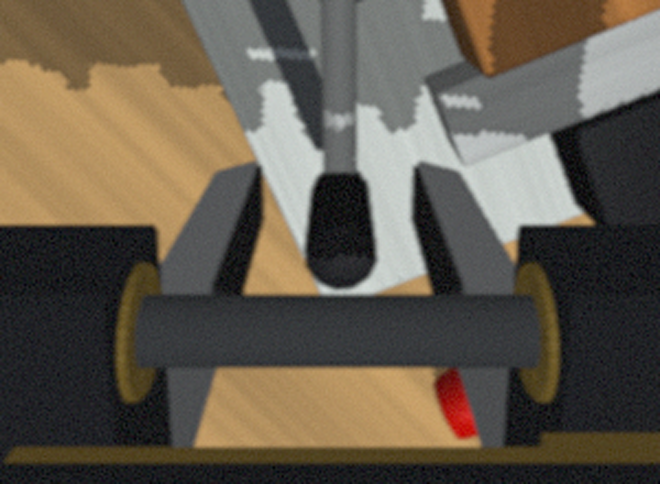

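The knob is centred and the rod aligned with the jaws. I close to a loose cage and swing 42°, which is still short of touch.

>>> send_rows(
  series=[
    [[0.24, 0, 0, 0, 0], [0.24, 0, 0, 0, 0], [0.24, 0.5, -8.9, 0, 6], [0.24, 1.9, -17.7, 0, 12], [0.24, 4.2, -26.3, 0, 18], [0.24, 7.3, -34.6, 0, 24], [0.24, 11.4, -42.5, 0, 30], [0.24, 16.2, -50, 0, 36], [0.24, 21.8, -56.9, 0, 42], [0.24, 21.8, -56.9, 0, 42]],
  ],
)

```text
clock: 12.35
eef_pos: [476.4, -69.9, 66.2]
eef_rot: [3.141, -0.001, 0.102]
wrist_force: [-0.1, -0.2, -0.4]
finger_gap: 22.8
```

```bash
cat >> h.py <<'E'
def lev():
    s=st();x=F(s["eef_pos"])-np.array([-57,-54.3,0]);t=Rz.T@R.from_euler('xyz',s["eef_rot"]).as_matrix()
    print("r",np.hypot(x[0],x[1]).round(1),"q",(np.arctan2(-x[0],-x[1])-np.radians(20)).round(3),"Ftool",((Rz@t).T@s["wrist_force"]).round(2),"yawq",(np.pi/2-(s["eef_rot"][2]-Y)-np.radians(20)).round(3))
    return s
E
python3 - <<'E'
from h import *
lev()
E
```

```text
12.35 fix [-131.7  -87.9   66.2] yaw 0.432 Ffix [-0.06 -0.26 -0.4 ] gap 22.8
r 81.9 q 0.799 Ftool [-0.17  0.21  0.4 ] yawq 0.79
```

>>> send_rows(
  series=[
    [[0.24, 0.1, -2.2, 0, 1.5], [0.24, 0.1, -4.4, 0, 3], [0.24, 0.3, -6.7, 0, 4.5], [0.24, 0.5, -8.9, 0, 6], [0.24, 0.5, -8.9, 0, 6]],
  ],
)

```text
clock: 12.85
eef_pos: [476.1, -61.8, 66.0]
eef_rot: [3.141, -0.001, 0.0]
wrist_force: [-0.3, 0.0, -0.0]
finger_gap: 22.4
```

Run:
```python
from h import *
lev();p=manip.camera("wrist");save(p,"w7",(170,60,300,260),2.2)
```

```text
12.85 fix [-134.6  -80.3   66. ] yaw 0.33 Ffix [-0.29 -0.07 -0.05] gap 22.4
r 81.9 q 0.898 Ftool [-0.3  -0.02  0.05] yawq 0.891
```

View pics/w7.png

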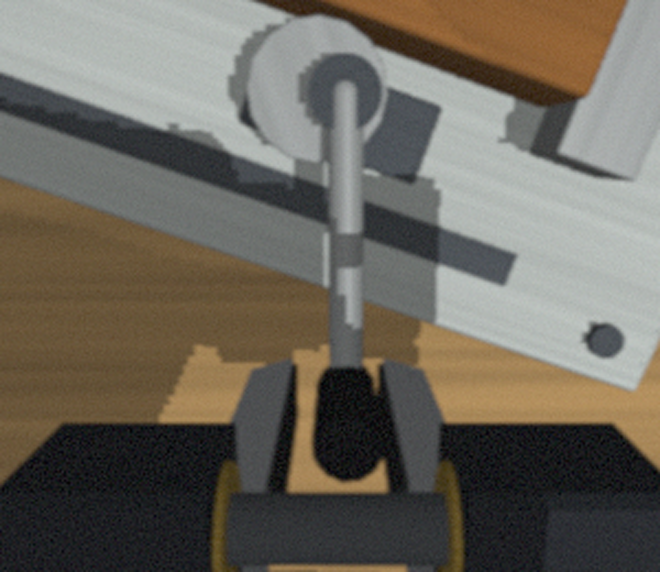

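>>> send_rows(
  series=[
    [[0.24, 0, -1.5, 0, 1], [0.24, 0.1, -3, 0, 2], [0.24, 0.1, -4.4, 0, 3]],
  ],
)

```text
clock: 13.2
eef_pos: [475.9, -57.0, 65.5]
eef_rot: [3.142, -0.0, -0.055]
wrist_force: [0.6, -1.5, 0.5]
finger_gap: 22.8
```

>>> send_rows(
  series=[
    [[0.24, 0, -1.5, 0, 1], [0.24, 0.1, -3, 0, 2], [0.24, 0.1, -4.4, 0, 3]],
  ],
)

```text
clock: 13.5
eef_pos: [476.2, -52.5, 65.4]
eef_rot: [3.142, 0.0, -0.108]
wrist_force: [1.2, -1.3, 0.9]
finger_gap: 22.6
```

Run:
```python
from h import *
lev()
```

```text
13.5 fix [-137.6  -71.6   65.4] yaw 0.222 Ffix [ 1.54 -0.8   0.86] gap 22.6
r 82.4 q 1.011 Ftool [ 1.33  1.12 -0.86] yawq 1.0
```

>>> send_rows(
  series=[
    [[0.24, 0, -1.5, 0, 1], [0.24, 0.1, -3, 0, 2], [0.24, 0.1, -4.4, 0, 3]],
  ],
)

```text
clock: 13.8
eef_pos: [476.7, -48.2, 65.4]
eef_rot: [3.142, 0.0, -0.161]
wrist_force: [0.5, -1.7, 0.4]
finger_gap: 22.7
```

>>> send_rows(
  series=[
    [[0.24, 0, -1.5, 0, 1], [0.24, 0.1, -3, 0, 2], [0.24, 0.1, -4.4, 0, 3]],
  ],
)

```text
clock: 14.1
eef_pos: [477.5, -43.8, 65.4]
eef_rot: [3.142, -0.0, -0.213]
wrist_force: [0.4, -1.1, 0.4]
finger_gap: 22.5
```

Run:
```python
from h import *
lev()
```

```text
14.1 fix [-139.1  -62.9   65.4] yaw 0.117 Ffix [ 0.72 -0.87  0.44] gap 22.5
r 82.5 q 1.117 Ftool [ 0.61  0.95 -0.44] yawq 1.105
```

>>> send_rows(
  series=[
    [[0.24, 0, -1.5, 0, 1], [0.24, 0.1, -3, 0, 2], [0.24, 0.1, -4.4, 0, 3]],
  ],
)

```text
clock: 14.4
eef_pos: [478.4, -39.6, 65.4]
eef_rot: [3.141, 0.0, -0.265]
wrist_force: [-1.3, -2.8, -0.5]
finger_gap: 22.4
```

>>> send_rows(
  series=[
    [[0.24, 0, -1.5, 0, 1], [0.24, 0.1, -3, 0, 2], [0.24, 0.1, -4.4, 0, 3]],
  ],
)

```text
clock: 14.7
eef_pos: [479.5, -35.4, 65.3]
eef_rot: [3.141, 0.001, -0.318]
wrist_force: [-3.7, -3.6, -0.3]
finger_gap: 22.4
```

Run:
```python
from h import *
lev()
```

```text
14.7 fix [-140.   -54.3   65.3] yaw 0.012 Ffix [-2.33 -4.63 -0.33] gap 22.4
r 83.0 q 1.222 Ftool [-2.39  4.6   0.34] yawq 1.209
```

The force is rising from 1 to 3.1 to 4.6 N, so the cam is about 0.1–0.17 rad past touch. One small extra step, a hold, then I open the jaws.

>>> send_rows(
  series=[
    [[0.24, 0, -1, 0, 0.7], [0.24, 0, -1.5, 0, 1], [0.24, 0, -1.5, 0, 1], [0.24, 0, -1.5, 0, 1]],
  ],
)

```text
clock: 15.1
eef_pos: [479.9, -34.0, 65.3]
eef_rot: [3.141, 0.001, -0.334]
wrist_force: [-2.9, -3.3, 1.1]
finger_gap: 22.8
```

Run:
```python
from h import *
lev();p=manip.camera("wrist");cv2.imwrite("pics/a.png",p["img"][...,::-1])
```

```text
15.1 fix [-140.   -52.8   65.3] yaw -0.004 Ffix [-1.64 -4.07  1.1 ] gap 22.8
r 83.0 q 1.24 Ftool [-1.62  4.07 -1.09] yawq 1.226
```

>>> send_rows(
  series=[
    [[0.35, 0, 0, 0, 0], [0.5, 0, 0, 0, 0], [0.5, 0, 0, 0, 0], [0.5, 0, 0, 0, 0]],
  ],
)

```text
clock: 15.55
eef_pos: [480.4, -33.9, 65.5]
eef_rot: [-3.141, -0.0, -0.334]
wrist_force: [-0.2, -0.6, -0.4]
finger_gap: 46.7
```

Run:
```python
from h import *
lev();p=manip.camera("wrist");cv2.imwrite("pics/b.png",p["img"][...,::-1])
a=cv2.imread("pics/a.png");b=cv2.imread("pics/b.png")
cv2.imwrite("pics/ab.png",np.hstack([cv2.resize(i[40:290,200:440],None,fx=1.65,fy=1.65) for i in(a,b)]))
```

```text
15.55 fix [-139.6  -52.6   65.5] yaw -0.004 Ffix [-0.01 -0.63 -0.45] gap 46.7
r 82.6 q 1.243 Ftool [-0.01  0.63  0.45] yawq 1.226
```

View pics/ab.png

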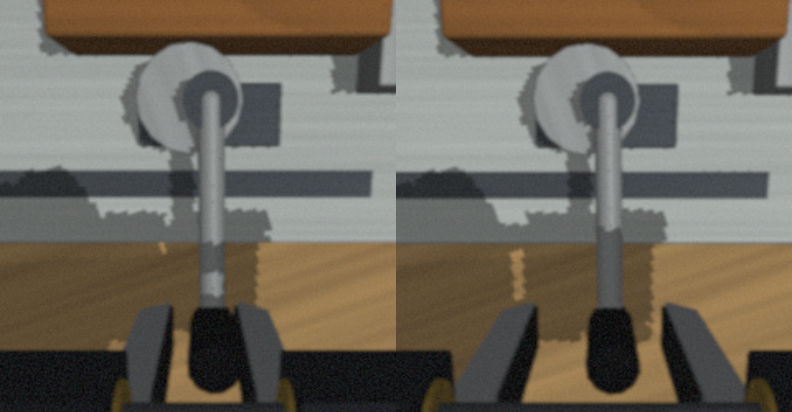

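The lever stayed put on release: the rod–knob offset is unchanged and the cam touches the block side. I lift clear and check numerically.

>>> send_rows(
  series=[
    [[0.5, 0, 0, -15, 0], [0.5, 0, 0, -45, 0], [0.5, 0, 0, -90, 0], [0.5, 0, 0, -130, 0], [0.5, 0, 0, -150, 0], [0.5, 0, 0, -150, 0], [0.5, 0, 0, -150, 0]],
  ],
)

```text
clock: 16.3
eef_pos: [480.0, -33.9, 214.8]
eef_rot: [-3.142, 0.0, -0.334]
wrist_force: [-0.1, 0.0, -0.4]
finger_gap: 47.0
```

Run:
```python
from h import *
s=st();p=manip.camera("wrist");hsv=cv2.cvtColor(p["img"],cv2.COLOR_RGB2HSV)
V=lambda v:proj(p,np.array([O+Rz@np.array(q) for q in v],float),s).round(0).tolist()
print("pred blk",V([(-35,-120,52),(35,-120,52),(35,0,52),(-35,0,52)]),"stop",V([(-50,-120,42),(34,-120,42)]))
for t in("block","camclamp","cam_knob","fixture"):
    for d in manip.silhouettes(t,p)[:2]:
        m=d["pixels"].astype(np.uint8);c=max(cv2.findContours(m,0,1)[0],key=cv2.contourArea)
        r=cv2.minAreaRect(c);b=cv2.boxPoints(r);w=[F(back(p,q,52,s)).round(0)[:2].tolist() for q in b]
        print(t,round(d["conf"],2),r[2],b.round(0).tolist(),w)
p=manip.camera("top")
for t in("offcut","screwdriver","tape","drill","block","cam_knob"): print(t,[(round(d["conf"],2),np.round(d["rect"]).tolist()) for d in manip.find_in(t,p)][:5])
```

```text
16.3 fix [-139.9  -52.7  214.8] yaw -0.004 Ffix [-0.11 -0.04 -0.43] gap 47.0
pred blk [[388.0, 90.0], [391.0, 15.0], [270.0, 16.0], [272.0, 90.0]] stop [[385.0, 106.0], [389.0, 20.0]]
block 0.68 72.89727020263672 [[334.0, 260.0], [361.0, 252.0], [371.0, 282.0], [344.0, 291.0]] [[-226.0, -66.0], [-215.0, -97.0], [-255.0, -110.0], [-266.0, -77.0]]
block 0.64 90.0 [[269.0, 20.0], [388.0, 20.0], [388.0, 96.0], [269.0, 96.0]] [[31.0, 1.0], [31.0, -117.0], [-41.0, -121.0], [-41.0, 4.0]]
camclamp 0.56 90.0 [[301.0, 96.0], [351.0, 96.0], [351.0, 207.0], [301.0, 207.0]] [[-41.0, -30.0], [-41.0, -82.0], [-161.0, -84.0], [-161.0, -27.0]]
cam_knob 0.61 89.37040710449219 [[301.0, 95.0], [335.0, 95.0], [336.0, 207.0], [302.0, 207.0]] [[-40.0, -29.0], [-40.0, -65.0], [-161.0, -67.0], [-161.0, -28.0]]
cam_knob 0.47 0.6510604023933411 [[267.0, 96.0], [268.0, 19.0], [388.0, 20.0], [387.0, 98.0]] [[-41.0, 6.0], [32.0, 2.0], [31.0, -118.0], [-43.0, -120.0]]
fixture 0.68 90.0 [[-0.0, 186.0], [31.0, 186.0], [31.0, 256.0], [0.0, 256.0]] [[-135.0, 309.0], [-135.0, 274.0], [-219.0, 293.0], [-219.0, 330.0]]
fixture 0.58 -0.0 [[97.0, 165.0], [97.0, 0.0], [449.0, 0.0], [449.0, 165.0]] [[-112.0, 196.0], [49.0, 168.0], [48.0, -176.0], [-113.0, -191.0]]
offcut []
screwdriver [(0.69, [382.0, 157.0, 19.0, 67.0])]
tape [(0.89, [153.0, 174.0, 37.0, 33.0])]
drill [(0.96, [440.0, 134.0, 85.0, 83.0])]
block [(0.8, [387.0, 253.0, 46.0, 30.0]), (0.69, [214.0, 242.0, 29.0, 44.0]), (0.62, [312.0, 156.0, 47.0, 30.0]), (0.59, [341.0, 256.0, 12.0, 24.0])]
cam_knob []
```

```bash
python3 -c "
from h import *
print(manip.sign_off())"
```

```text
the job is handed in; nothing more can be done
None
```

I slid the block home, set the cam clamp on it and handed the job in at about 16 s of the 67 s; the verdict isn't reported.

**Block:** I pushed it sideways onto the fence until it pushed back with about 12 N. I then slid it along the fence with two fingertips until it stopped against the end stop with about 18 N.

**Lever:** I swung it clockwise with the knob loosely held between the jaws. Resistance at the knob rose from about 1 N to about 4 to 5 N, which I put at 0.1 to 0.17 rad past first touch. By the task's figures that is roughly 10 to 17 N of squeeze. I did not measure the squeeze directly.

**Last checks:**
- **Lever and cam:** the lever stayed where it was when released, and the cam looked in contact with the side of the block.
- **Block position:** it is parallel to the fence, and its ends are still where they were when it stopped against the stop (y about 0 to -118 mm).
- **Fence contact and pin:** the wrist images show everything about 3 mm off in x, bed included, so fence contact and the pushed-in pin are inferred from the pushes and the unchanged position.
- **Bystanders:** the screwdriver, tape and drill are within 2 pixels (roughly 6 mm) of where they started.
- **Failed check:** the last top view did not find the offcut or the knob. I never moved near the offcut at its height.

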